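# Load a welded box into the ramp nest and lock the keeper

## Task

Slide the square welded steel box into the mouth of the loading ramp and push it up, without lifting or tipping it, over the lip and against the sprung stop plate until its trailing edge has gone down behind the lip and it sits flat, held between lip and stop. Push gently by feel (keep it under 25 N), as the lip and stop are set at a different place each time. Then swing the keeper bar fully across over the top of the box, let go, and leave the other things on the bench where they are.

Things in the scene. Friction and masses are not known exactly. Their poses are not given: they have to be found in the camera images.
- box_center (a point): Centre (30 mm over the underside) of the loose closed steel box: 100 x 100 mm, 60 mm high, 0.5 to 0.75 kg, dark weld beads on its edges; too wide to grip, push it on its face. z up, x roughly along the push at the start. It starts on the bench, its leading edge 10 to 60 mm short of the ramp's flared mouth, up to 15 mm off line and 0.2 rad askew.
- ramp: Fixed steel loading ramp. Origin: on the bench top at the middle of the ramp's foot; x points up the ramp (push direction), y left, z up. It rises 18 mm from x = 0 to x = 85 mm, then a level deck runs on to x = 320 mm. Side guides: inner faces at y = +-54 mm, 34 mm high, x = 0 to 320 mm. The places given for the other parts are in this frame.
- ramp_mouth (a point): Middle of the ramp's flared mouth on the bench, at ramp x = -80 mm: two 24 mm high wings open from 108 mm at the foot to about 150 mm wide here. The box is easiest pushed in when brought square and in line before the foot.
- deck_start (a point): Top of the slope, ramp x = 85 mm, z = 18 mm. On the deck beyond is a 7 mm high lip (18 degree slope towards the foot, sheer far side). Its sheer face is anywhere from x = 118 to 163 mm and is not measured. Seated, the box's trailing face is at the sheer face, its centre at z = 48 mm and level; till then its trailing end is 7 mm up (tilt 0.07 rad) and may hang by friction on what pushes it: lower that.
- deck_end (a point): Far end of the deck (ramp x = 320 mm, z = 18 mm). Before it, 96 mm beyond the lip's sheer face, stands an upright sprung stop plate (80 mm wide, 36 mm high), moving with the lip's place. It must be pressed in 4 mm for the 100 mm box to drop behind the lip, and bottoms hard at 8 mm. Spring: 3 N at first, 7 N at 4 mm, 11 N at 8 mm; box friction (1 to 3 N) adds to it.
- keeper (a joint): Angle of the keeper, a flat bar (20 mm wide, 8 mm thick) on an upright post at ramp x = 185, y = -85 mm. 0: along ramp +x, clear of the box; 1.571: fully across, along ramp +y over the box (end stop). Grows counter-clockwise seen from above, starts at 0 to 0.2, stays where left (1.5 N at the knob). Underside 81.5 mm over the bench, 3.5 mm over the seated box.
- keeper_knob (a point): Middle of the upright black knob on the keeper bar's end, 85 mm from the post's axis: 16 mm diameter, standing from 89.5 to 123.5 mm over the bench; this point is at 108.5 mm. May be pinched from above or pushed from the side.
- chip_hammer: Bystander: chipping hammer, 200 mm long, lying; origin at its underside. Leave it alone.
- wire_brush: Bystander: wire hand brush, 190 mm long, lying; origin at its underside. Leave it alone.
- angle_offcut: Bystander: offcut of steel angle, 80 x 40 x 40 mm; origin at its underside. Leave it alone.
- tube_offcut: Bystander: open square steel offcut, 50 x 50 x 45 mm; origin at its underside. Leave it alone.
- weld_magnet: Bystander: flat welding magnet block, 75 x 50 x 16 mm; origin at its underside. Leave it alone.
- paste_tin: Bystander: round tin, 60 mm diameter, 95 mm high, upright; origin at its underside. Leave it alone.
- rod_cup: Bystander: aluminium cup, 76 mm diameter, 100 mm high; origin at its underside. Leave it alone.
- workbox: The same welded box; origin at the middle of its underside, axes as for its centre.

How it is judged:
On the way, in this order (a step that is already met when the one before it is completed fails the run):
1. the box is pushed up the ramp and its trailing edge has dropped behind the lip (angle between box_center's own z axis and vertical below 0.03 rad and z of box_center in the frame of ramp between 0.044 and 0.051 m and x of box_center in the frame of ramp above 0.16 m), for 0.2 s.
2. the keeper bar is swung across over the box (value of joint keeper above 1.45 rad), for 0.2 s.
At the end, for the whole second after the job is handed in: The box lies level (within 0.03 rad) on the deck (its centre 44 to 51 mm above the bench in the ramp frame) beyond the lip (its centre at ramp x above 160 mm), which is possible only with its trailing edge behind the lip; the keeper stands at more than 1.45 rad across it; the box is at rest (all of step 1 and value of joint keeper above 1.45 rad and linear speed of workbox below 0.01 m/s); the robot touches nothing.
It fails at once if the robot pressed on the box with more than 25 N (contact force between any of the arm, the fingers and workbox above 25 N).
It fails at once if the box was lifted (its centre more than 85 mm over the bench) or tipped beyond 0.5 rad (z of box_center in the frame of ramp above 0.085 m or angle between box_center's own z axis and vertical above 0.5 rad).
It fails at once if another thing on the bench was moved by more than 30 mm (distance of any of chip_hammer, wire_brush, angle_offcut, tube_offcut, weld_magnet, paste_tin, rod_cup from where it was at the start of the episode above 0.03 m).
It also fails if it takes over 72 s, if anything falls off the work surface, if the arm or the gripper's body presses on something with over 40 N, if the wrist force passes 120 N, or if a joint passes its speed limit or range.

## Robot

A 6-joint arm with a two-finger parallel gripper is mounted at the origin on the work surface. World frame = base frame: x ahead of the robot, y to its left, z up, the work surface at z = 0. Lengths are in m, angles in rad, forces in N, time in s.
With the tool pointing down it reaches from about 0.3 to 0.775 m from the base axis. Payload 14.6 kg.
Tool frame: the origin (TCP) lies at the very end of the fingers, on their centre line; the grasp point (between the pads) lies 19 mm behind it; z points along the fingers, y is the direction in which the jaws open and shut (so a half turn about z gives the same grasp; the last joint's range is limited). The gripper opens to 94 mm and grips with 3 to 60 N. Pads are 16 mm wide; open, the fingers measure 119 mm over their backs; the gripper's body (75 mm by 177 mm) begins 78 mm behind the grasp point.
Start: joints at [-1.327, 0.3, 1.521, -0, 1.321, -0.067], TCP at [0.168, -0.524, 0.205] pointing down, gripper open.
Joint ranges: [-3.03, 3.03], [-0.79, 2.21], [0.23, 2.52], [-1.04, 4.18], [0, 3.07], [-2.55, 2.55]. Speed limits (rad/s): [2.22, 2.22, 2.57, 3.14, 3.14, 3.14].

## Interface

Orientations are given as [roll, pitch, yaw] about the fixed x, y, z axes, in that order (R = Rz(yaw) Ry(pitch) Rx(roll)).
In Python, from station import status, camera, ctrl gives the robot as it stands. The module is installed in compiled form; this text tells all that it offers.
- The arm moves only by the shell command python3 -m jog 'ROWS' [FORCE]. ROWS is JSON, a list of rows, each a list of 7 numbers: the shift along the tool's x, y, z each as a share of 1000 mm, from -1 to 1, then the turn, a rotation vector about the tool's x, y, z each as a share of pi/2 rad, from -1 to 1, then the opening, from -1 (shut) to 1 (fully open), so that 0 is half open. A call has 1 to 20 rows; each row is the pose to reach, as a shift and turn from the pose measured when the call began, along the tool's axes at that moment; what a row does not reach only later rows make up. A row lasts 1/10 s, in which the tool goes at most 50 mm and 8.59 degrees, less where a joint would pass 70% of its speed; a pose out of reach is approached as far as the arm can. A call with a number of a shift or a turn outside -1 to 1 is refused whole. A call with a gripper value outside its range is refused whole. The fingers move at their own pace and stop on an object; FORCE is the grip in N (left out, the last holds). Time passes only in rows, so rows that repeat a pose let the fingers close. It gives the time, the measured TCP pose, the force and the opening at its end, in the units of the state.
- status.get_obs(): the state, without advancing time (a new reading comes with each control period).
- camera(name): name is "scene" or "top" or "wrist"; returns a dict with "image" (480x640x3 uint8, red, green, blue), "fx", "fy", "cx", "cy" (pixels), "world_from_camera" (4x4, takes a point from camera to world coordinates). Camera axes: x right, y down, z forward; pixel columns grow to the right and rows downward; lengths in m; the calibration is good to about 2 mm. The wrist camera is an equidistant fisheye: a pixel r from the principal point sees the ray r / f radians off the axis. A picture is of the moment at which its call begins. There is no depth.
- ctrl.hand_in(): hands the job in, once; it reports no verdict.
The state is a dict: "time_s": time; "qpos": joint angles; "joint_vel": joint speeds; "tau": joint torques, N m; "ee_pos": TCP position; "eef_rot": TCP orientation; "force": force on the tool from outside, world axes, zero at the start; "moment": the same for the moment, N m; "grip_width": finger opening in m.
Only numpy, scipy, OpenCV 4.12 (cv2) and the standard library are available. Lean on these libraries where they do the work, as an engineer would, in place of code of your own. Each camera call takes 0.05 s, during which the arm holds its last target.

## Working session

There is one attempt and no reset: what is moved stays moved. The work goes in short steps, Python scripts to look and compute and a shell command to move; the robot and the scene stay as the last step left them, time stands still between calls to the robot, and variables do not carry over. Pictures are saved under pics/ and viewed, and the job is handed in when it is done.

```bash
mkdir -p pics; ls
python3 - <<'E'
from station import status,camera
import cv2,numpy as np
print(status.get_obs())
for n in ("scene","top","wrist"):
    c=camera(n); cv2.imwrite(f"pics/{n}0.png",c["image"][:,:,::-1]); print(n,c["fx"],c["fy"],c["cx"],c["cy"],np.round(c["world_from_camera"],4).tolist())
E
```

```text
pics
{'time_s': 0.0, 'qpos': array([-1.32659947e+00,  3.00500800e-01,  1.52156433e+00,  4.57192316e-06,
        1.32066893e+00, -6.65742804e-02]), 'joint_vel': array([-0.0006059 ,  0.00051786, -0.00078408, -0.00113788, -0.00056367,
        0.00018857]), 'tau': array([-8.33393233e-05, -5.31808519e+01, -3.52734196e+01,  7.08281645e-02,
        2.43591605e-02, -9.64658898e-05]), 'ee_pos': array([ 0.1681378 , -0.52340882,  0.20487712]), 'eef_rot': array([-3.14045408e+00, -8.03502371e-05,  3.10769960e-01]), 'force': array([0.1942247 , 0.13822475, 0.40373352]), 'moment': array([0.01231783, 0.03975204, 0.07254668]), 'grip_width': 0.09396879889608127}
scene 441.82611256852965 441.82611256852965 312.8602993507298 234.88971122860306 [[-0.6635, 0.4682, -0.5836, 1.0449], [0.7481, 0.4101, -0.5217, 0.5276], [-0.0049, -0.7827, -0.6223, 0.6113], [0.0, 0.0, 0.0, 1.0]]
top 478.7418816204265 478.7418816204265 323.8149071599067 232.35438106079104 [[-0.0066, -0.9833, 0.1818, 0.3605], [-0.9997, 0.0019, -0.026, 0.1048], [0.0253, -0.182, -0.983, 1.192], [0.0, 0.0, 0.0, 1.0]]
wrist 371.64829954431775 371.64829954431775 318.01358392146244 235.8673993391726 [[0.305, -0.9174, -0.2557, 0.2431], [-0.9523, -0.2941, -0.0808, -0.4998], [-0.0011, 0.2681, -0.9634, 0.3838], [0.0, 0.0, 0.0, 1.0]]
```

View pics/top0.png

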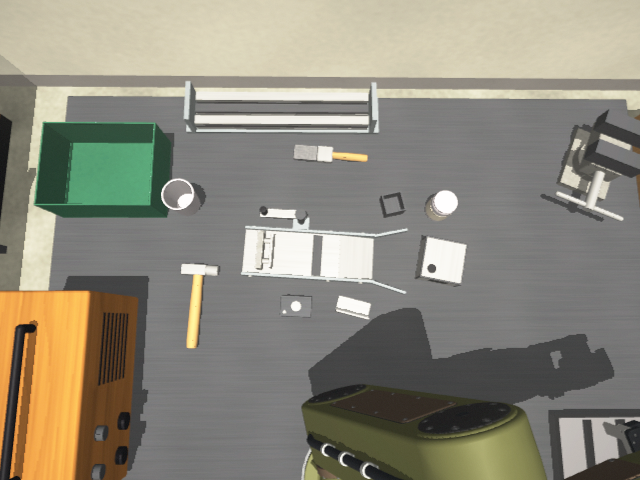

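View pics/scene0.png

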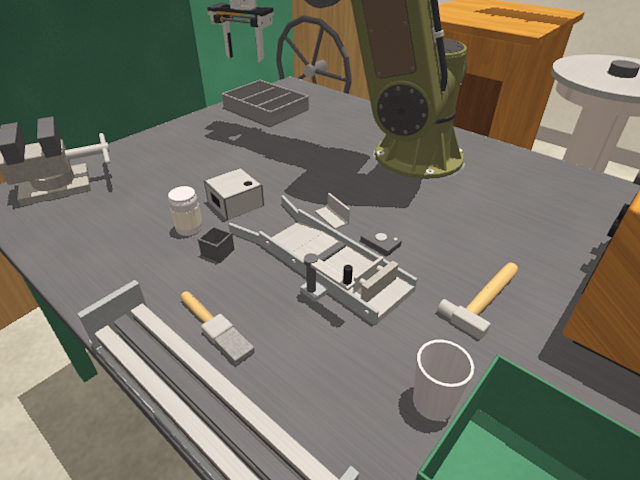

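View pics/wrist0.png

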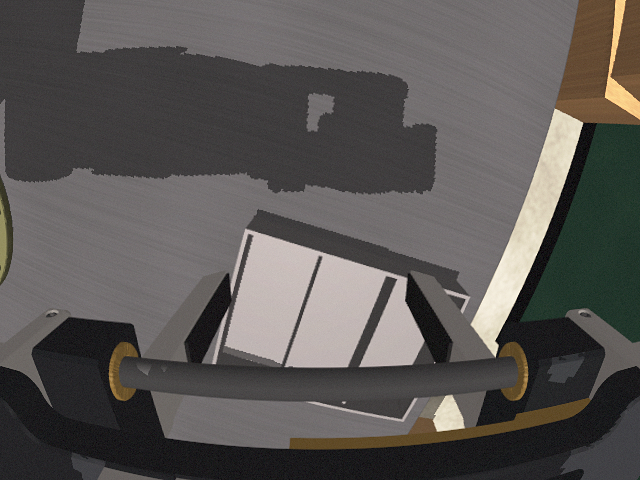

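Run:
```python
import cv2
im=cv2.imread("pics/top0.png"); cv2.imwrite("pics/t1.png",cv2.resize(im[190:310,360:480],(780,600)[:1]*1 + (780,) if 0 else (600,600),interpolation=cv2.INTER_CUBIC))
cv2.imwrite("pics/t2.png",cv2.resize(im[195:305,230:390],(800,550),interpolation=cv2.INTER_CUBIC))
im=cv2.imread("pics/scene0.png"); cv2.imwrite("pics/s1.png",cv2.resize(im[160:330,190:420],(800,591),interpolation=cv2.INTER_CUBIC))
```

```text
(no output)
```

View pics/t1.png

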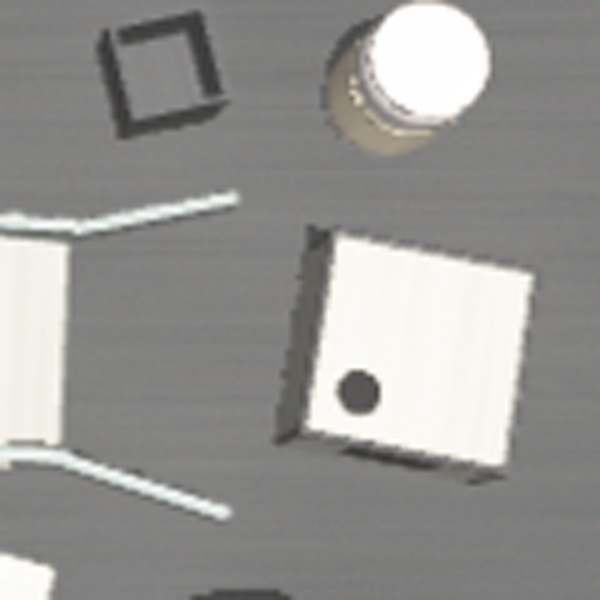

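View pics/t2.png

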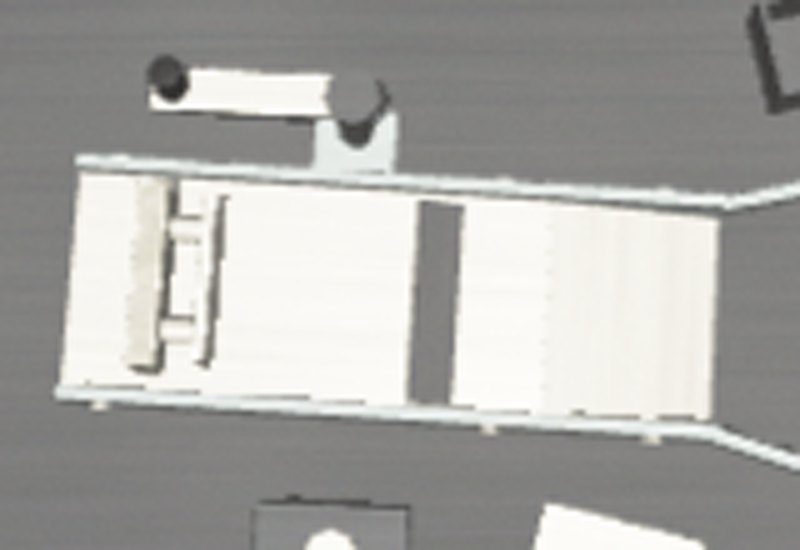

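View pics/s1.png

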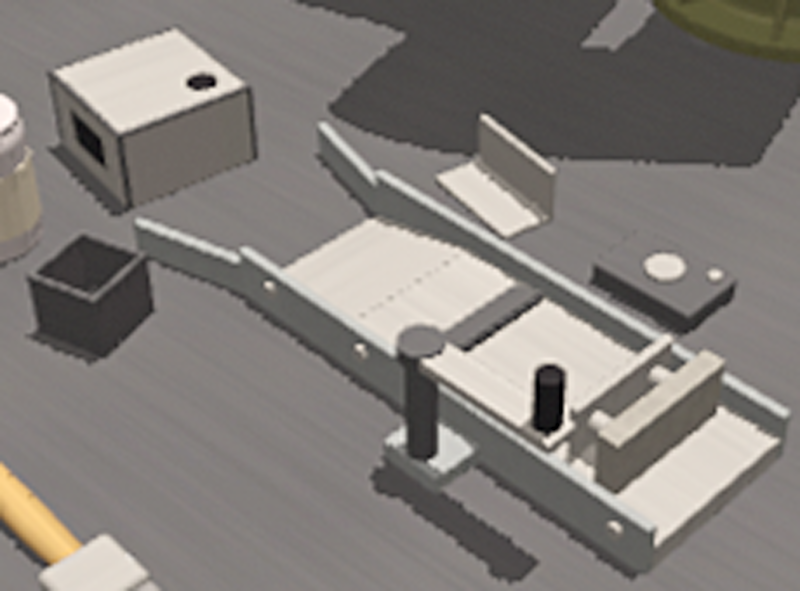

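```bash
cat > h.py <<'E'
import numpy as np
from scipy.optimize import least_squares
CAM={'top':(478.7418816,323.8149,232.35438,None),'scene':(441.826,312.8603,234.8897,None)}
def ray(c,u,v):
    T=c["world_from_camera"];d=T[:3,:3]@np.array([(u-c["cx"])/c["fx"],(v-c["cy"])/c["fy"],1.]);return T[:3,3],d
def onz(c,u,v,z):
    o,d=ray(c,u,v);return o+d*(z-o[2])/d[2]
def proj(c,P):
    T=c["world_from_camera"];q=T[:3,:3].T@(np.asarray(P)-T[:3,3]);return np.array([c["fx"]*q[0]/q[2]+c["cx"],c["fy"]*q[1]/q[2]+c["cy"]])
def R2(a): return np.array([[np.cos(a),-np.sin(a)],[np.sin(a),np.cos(a)]])
def rw(p,P):
    P=np.asarray(P,float);q=R2(p[2])@P[:2]+p[:2];return np.array([q[0],q[1],P[2]])
def wr(p,P):
    P=np.asarray(P,float);q=R2(p[2]).T@(P[:2]-p[:2]);return np.array([q[0],q[1],P[2]])
E
python3 - <<'E'
from h import *
from station import camera
c=camera("top"); s=camera("scene")
T2=lambda u,v:(230+u/5,195+v/5); T1=lambda u,v:(360+u/5,190+v/5)
S1=lambda u,v:(190+u*230/800,160+v*170/591)
obs=[(c,T2(720,215),(0,-.054,0)),(c,T2(710,418),(0,.054,0)),(c,T1(240,198),(-.08,-.075,.024)),(c,T1(232,513),(-.08,.075,.024)),
 (c,T2(548,310),(.085,0,.018)),
 (s,S1(375,215),(0,.054,0)),(s,S1(280,267),(0,-.054,0))]
def f(p): return np.concatenate([proj(k,rw(p,P))-np.array(u) for k,u,P in obs])
r=least_squares(f,[.4,.0,1.5]);p=r.x;print(p,np.round(f(p),1))
np.save("ramp.npy",p)
for n,(u,v),z in [("lip start",T2(460,304),.018),("lip sheer",T2(412,304),.025),("stop top face",T2(218,280),.054),("knob",T2(166,77),.1235),("far end",T2(68,280),.018)]:
    print(n,wr(p,onz(c,u,v,z)))
print("stop base scene?")
B=[T1(333,235),T1(533,272),T1(505,467),T1(303,430)]
W=np.array([onz(c,*b,.06) for b in B]);print(W.mean(0),[np.linalg.norm(W[i]-W[i-1]) for i in range(4)])
for w in W: print(wr(p,w))
m=wr(p,W.mean(0)); d=(W[0]+W[3]-W[1]-W[2]);print("box ramp",m,"yaw rel",np.arctan2(d[1],d[0])-p[2])
E
```

```text
[ 0.50765314 -0.04854715  1.5214475 ] [-1.   1.8 -0.1  3.9 -1.6  1.8 -0.7 -0.8 -0.5  1.5  0.5 -1.4 -7.7  4.9]
lip start [ 0.12750024 -0.00483754  0.018     ]
lip sheer [ 0.15116896 -0.00279936  0.025     ]
stop top face [ 0.24436658 -0.00617626  0.054     ]
knob [ 0.26778799 -0.08866677  0.1235    ]
far end [ 0.32122044 -0.0078349   0.018     ]
stop base scene?
[ 0.50192252 -0.21205048  0.06      ] [np.float64(0.09593180870876096), np.float64(0.09797598692209428), np.float64(0.09569506750296328), np.float64(0.09742788067672663)]
[-0.12220207 -0.05649718  0.06      ]
[-0.21923443 -0.04293192  0.06      ]
[-0.20471707  0.05165556  0.06      ]
[-0.10819426  0.03840642  0.06      ]
box ramp [-0.16358696 -0.00234178  0.06      ] yaw rel -0.13766007376556177
```

Run:
```python
from h import *
from station import camera
c=camera("top"); s=camera("scene")
T2=lambda u,v:(230+u/5,195+v/5); T1=lambda u,v:(360+u/5,190+v/5)
S1=lambda u,v:(190+u*230/800,160+v*170/591)
def mk(t): return [(c,T2(720,215),(0,-.054,0)),(c,T2(725,202),(0,-t,.034)),(c,T2(715,430),(0,t,.034)),(c,T2(78,160),(.32,-t,.034)),(c,T2(58,394),(.32,t,.034)),(c,T1(240,198),(-.08,-.021-t,.024)),(c,T1(232,513),(-.08,.021+t,.024)),
 (s,S1(785,412),(.32,t,.034)),(s,S1(655,530),(.32,-t,.034)),(s,S1(245,252),(0,-t,.034)),(s,S1(380,178),(0,t,.034)),
 (s,S1(322,127),(-.08,.021+t,.024)),(s,S1(138,224),(-.08,-.021-t,.024))]
def f(p,cams=(0,1)): return np.concatenate([proj(k,rw(p,P))-np.array(u) for k,u,P in mk(p[3])])
r=least_squares(f,[.4,.0,1.5,.056],loss='soft_l1');p=r.x;print(p,np.round(f(p),1))
np.save("ramp.npy",p)
for n,(u,v),z in [("lip start",T2(460,304),.018),("lip sheer",T2(412,304),.025),("stop top face",T2(218,280),.054),("knob",T2(166,77),.1235),("post",T2(356,97),.0895),("far end",T2(68,280),.018)]:
    print(n,wr(p,onz(c,u,v,z)))
print("scene knob",wr(p,onz(s,*S1(550,372),.1235)),"post",wr(p,onz(s,*S1(421,343),.0895)))
B=[T1(333,235),T1(533,272),T1(505,467),T1(303,430)]
W=np.array([onz(c,*b,.06) for b in B]);print(W.mean(0))
m=wr(p,W.mean(0)); d=(W[0]+W[3]-W[1]-W[2]);print("box ramp",m,"yaw rel",np.arctan2(d[1],d[0])-p[2])
B=[S1(50,75),S1(178,30),S1(255,92),S1(122,130)]
W=np.array([onz(s,*b,.06) for b in B]);print(W.mean(0), wr(p,W.mean(0)))
for w in W: print(wr(p,w))
```

```text
[ 0.51085903 -0.04780172  1.50650298  0.05697441] [-1.   0.6 -0.2 -0.3 -0.   0.3 -0.7  0.1 -0.9 -0.4 -1.5 -0.1 -1.6 -0.4
  0.4  0.  -0.7 -1.2 -1.1 -1.8 -0.9 -2.4 -0.5 -1.4 -0.3 -1.7]
lip start [0.12660843 0.00021973 0.018     ]
lip sheer [0.15024405 0.00261139 0.025     ]
stop top face [0.24348173 0.0006276  0.054     ]
knob [ 0.26813325 -0.08150368  0.1235    ]
post [ 0.18225069 -0.08521718  0.0895    ]
far end [3.20351787e-01 1.17645161e-04 1.80000000e-02]
scene knob [ 0.27120064 -0.08433157  0.1235    ] post [ 0.18652188 -0.08585636  0.0895    ]
[ 0.50192252 -0.21205048  0.06      ]
box ramp [-0.16448356 -0.00163479  0.06      ] yaw rel -0.12271555665358069
[ 0.50454737 -0.20493489  0.06      ] [-0.15721403 -0.00379705  0.06      ]
[-0.21206699 -0.04830328  0.06      ]
[-0.19868289  0.05050062  0.06      ]
[-0.09621538  0.03633757  0.06      ]
[-0.12189087 -0.05372309  0.06      ]
```

```bash
cat > go.py <<'E'
import sys
from h import *
from station import status
from scipy.spatial.transform import Rotation as R
def st():
    o=status.get_obs();p=np.load("ramp.npy");e=np.array(o["ee_pos"]);r=R.from_euler("xyz",o["eef_rot"])
    print("t %.2f ramp mm"%o["time_s"],np.round(wr(p,e)*1e3,1),"yawrel %.3f"%(np.arctan2(*r.as_matrix()[1::-1,0])-p[2]),"F ramp",np.round(np.r_[R2(p[2]).T@o["force"][:2],o["force"][2]],2),"grip",round(o["grip_width"]*1e3,1))
    return o,p,e,r
if __name__=="__main__":
    o,p,e,r=st()
    if len(sys.argv)>=4:
        t=rw(p,[float(a)/1e3 for a in sys.argv[1:4]]); yaw=p[2]+(float(sys.argv[4]) if len(sys.argv)>4 else 0)
        print("shift",np.round(r.inv().apply(t-e),4),"turn",np.round((r.inv()*R.from_euler("xyz",[np.pi,0,yaw])).as_rotvec()/(np.pi/2),4))
E
python3 go.py -275 0 150
```

```text
t 0.35 ramp mm [-496.8  311.4  205.3] yawrel -1.196 F ramp [0.   0.23 0.22] grip 93.8
shift [ 0.371  -0.0923  0.0553] turn [-1.000e-04 -1.000e-04 -7.612e-01]
```

```bash
python3 -m jog '[[0.37,-0.092,0.03,0,0,-0.761,0.28],[0.37,-0.092,0.03,0,0,-0.761,0.28],[0.37,-0.092,0.03,0,0,-0.761,0.28],[0.37,-0.092,0.03,0,0,-0.761,0.28],[0.37,-0.092,0.03,0,0,-0.761,0.28],[0.37,-0.092,0.03,0,0,-0.761,0.28],[0.37,-0.092,0.055,0,0,-0.761,0.28],[0.37,-0.092,0.055,0,0,-0.761,0.28],[0.37,-0.092,0.055,0,0,-0.761,0.28],[0.37,-0.092,0.055,0,0,-0.761,0.28],[0.37,-0.092,0.055,0,0,-0.761,0.28],[0.37,-0.092,0.055,0,0,-0.761,0.28]]'; python3 go.py -260 0 35
python3 - <<'E'
from station import camera
import cv2
for n in ("wrist","top"): cv2.imwrite(f"pics/{n}1.png",camera(n)["image"][:,:,::-1])
E
```

```text
time_s: 1.55
ee_pos: [0.4917, -0.3237, 0.151]
eef_rot: [3.141, 0.0, 1.504]
force: [0.4, -0.5, 0.9]
grip_width: 0.0599
t 1.55 ramp mm [-276.6    1.4  151. ] yawrel -0.003 F ramp [-0.46 -0.39  0.94] grip 59.9
shift [0.0166 0.0013 0.116 ] turn [ 0.0004  0.0002 -0.0017]
```

View pics/wrist1.png

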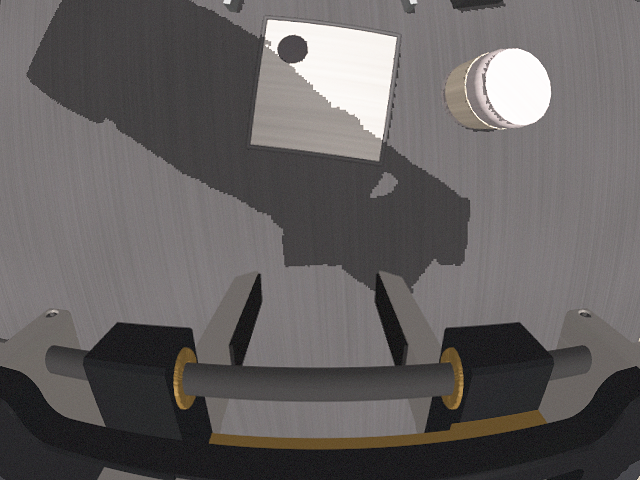

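```bash
python3 -m jog '[[0.016,0.001,0.05,0,0,0,0.28],[0.016,0.001,0.1,0,0,0,0.28],[0.016,0.001,0.115,0,0,0,0.28],[0.016,0.001,0.115,0,0,0,0.28],[0.016,0.001,0.115,0,0,0,0.28]]'; python3 go.py -230 0 36
```

```text
time_s: 2.15
ee_pos: [0.4942, -0.3084, 0.037]
eef_rot: [3.14, 0.001, 1.504]
force: [0.1, -0.4, 1.2]
grip_width: 0.0602
t 2.15 ramp mm [-2.611e+02 -1.000e-01  3.700e+01] yawrel -0.003 F ramp [-0.4  -0.08  1.24] grip 60.2
shift [ 0.0311 -0.0002  0.001 ] turn [ 0.0011  0.0006 -0.0018]
```

```bash
python3 -m jog '[[0.01,0,0,0,0,0,0.28],[0.02,0,0,0,0,0,0.28],[0.026,0,0,0,0,0,0.28],[0.029,0,0,0,0,0,0.28],[0.032,0,0,0,0,0,0.28],[0.034,0,0,0,0,0,0.28],[0.036,0,0,0,0,0,0.28],[0.038,0,0,0,0,0,0.28],[0.04,0,0,0,0,0,0.28],[0.042,0,0,0,0,0,0.28]]'; python3 go.py;  python3 -m jog '[[0.002,0,0,0,0,0,0.28],[0.004,0,0,0,0,0,0.28],[0.006,0,0,0,0,0,0.28],[0.008,0,0,0,0,0,0.28],[0.010,0,0,0,0,0,0.28],[0.012,0,0,0,0,0,0.28],[0.014,0,0,0,0,0,0.28],[0.016,0,0,0,0,0,0.28]]'; python3 go.py -200 0 36
python3 - <<'E'
from station import camera
import cv2
for n in ("wrist","top"): cv2.imwrite(f"pics/{n}2.png",camera(n)["image"][:,:,::-1])
E
```

```text
time_s: 3.15
ee_pos: [0.497, -0.2664, 0.037]
eef_rot: [3.14, 0.001, 1.503]
force: [-0.0, -2.2, 0.1]
grip_width: 0.06
t 3.15 ramp mm [-2.19e+02 -2.00e-01  3.70e+01] yawrel -0.003 F ramp [-2.21 -0.13  0.07] grip 60.0
time_s: 3.95
ee_pos: [0.4981, -0.2502, 0.0369]
eef_rot: [3.14, 0.001, 1.504]
force: [-0.4, -1.8, 1.7]
grip_width: 0.0601
t 3.95 ramp mm [-202.9   -0.3   36.9] yawrel -0.003 F ramp [-1.8   0.29  1.68] grip 60.1
shift [ 0.0029 -0.0003  0.0009] turn [ 0.001   0.0006 -0.0019]
```

View pics/wrist2.png

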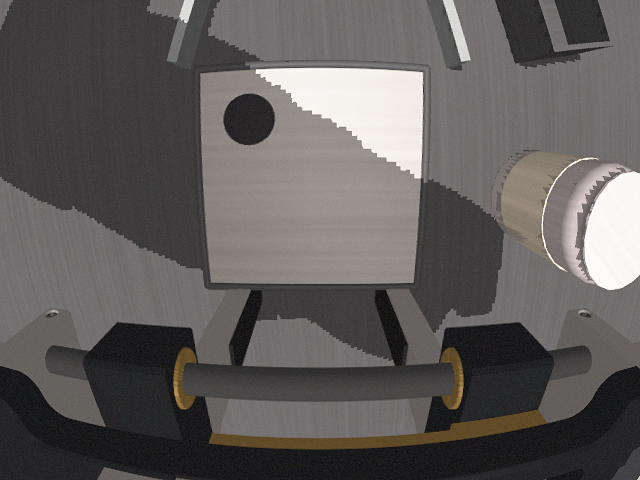

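```bash
python3 -m jog '[[0.003,0,0,0,0,0,0.28],[0.006,0,0,0,0,0,0.28],[0.009,0,0,0,0,0,0.28],[0.012,0,0,0,0,0,0.28],[0.015,0,0,0,0,0,0.28],[0.018,0,0,0,0,0,0.28],[0.021,0,0,0,0,0,0.28],[0.024,0,0,0,0,0,0.28],[0.027,0,0,0,0,0,0.28],[0.030,0,0,0,0,0,0.28],[0.033,0,0,0,0,0,0.28],[0.036,0,0,0,0,0,0.28],[0.039,0,0,0,0,0,0.28],[0.042,0,0,0,0,0,0.28],[0.045,0,0,0,0,0,0.28]]'; python3 go.py;  python3 -m jog '[[0.003,0,0,0,0,0,0.28],[0.006,0,0,0,0,0,0.28],[0.009,0,0,0,0,0,0.28],[0.012,0,0,0,0,0,0.28],[0.015,0,0,0,0,0,0.28],[0.018,0,0,0,0,0,0.28],[0.021,0,0,0,0,0,0.28],[0.024,0,0,0,0,0,0.28],[0.027,0,0,0,0,0,0.28],[0.030,0,0,0,0,0,0.28]]'; python3 go.py -100 0 36
python3 - <<'E'
from station import camera
import cv2
for n in ("wrist","top"): cv2.imwrite(f"pics/{n}3.png",camera(n)["image"][:,:,::-1])
E
```

```text
time_s: 5.55
ee_pos: [0.5011, -0.2049, 0.0369]
eef_rot: [3.14, 0.001, 1.504]
force: [-0.2, -1.7, 1.7]
grip_width: 0.0605
t 5.55 ramp mm [-157.4   -0.4   36.9] yawrel -0.003 F ramp [-1.72  0.07  1.72] grip 60.5
time_s: 6.55
ee_pos: [0.5032, -0.1747, 0.0369]
eef_rot: [3.14, 0.001, 1.504]
force: [0.2, -3.2, 1.2]
grip_width: 0.0602
t 6.55 ramp mm [-127.2   -0.5   36.9] yawrel -0.003 F ramp [-3.23 -0.37  1.23] grip 60.2
shift [ 0.0272 -0.0006  0.0009] turn [ 0.001   0.0004 -0.0018]
```

View pics/wrist3.png

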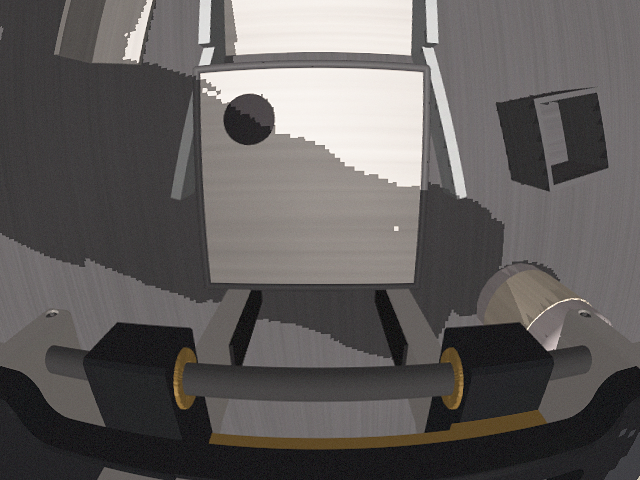

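```bash
python3 -m jog '[[0.002,0,0,0,0,0,0.28],[0.004,0,0,0,0,0,0.28],[0.006,0,0,0,0,0,0.28],[0.008,0,0,0,0,0,0.28],[0.010,0,0,0,0,0,0.28],[0.012,0,0,0,0,0,0.28],[0.014,0,0,0,0,0,0.28],[0.016,0,0,0,0,0,0.28],[0.018,0,0,0,0,0,0.28],[0.020,0,0,0,0,0,0.28],[0.022,0,0,0,0,0,0.28],[0.024,0,0,0,0,0,0.28],[0.026,0,0,0,0,0,0.28],[0.028,0,0,0,0,0,0.28]]'; python3 go.py;  python3 -m jog '[[0.002,0,0,0,0,0,0.28],[0.004,0,0,0,0,0,0.28],[0.006,0,0,0,0,0,0.28],[0.008,0,0,0,0,0,0.28],[0.010,0,0,0,0,0,0.28],[0.012,0,0,0,0,0,0.28],[0.014,0,0,0,0,0,0.28],[0.016,0,0,0,0,0,0.28],[0.018,0,0,0,0,0,0.28],[0.020,0,0,0,0,0,0.28]]'; python3 go.py -60 0 36
python3 - <<'E'
from station import camera
import cv2
for n in ("wrist","scene"): cv2.imwrite(f"pics/{n}4.png",camera(n)["image"][:,:,::-1])
E
```

```text
time_s: 8.05
ee_pos: [0.5049, -0.1463, 0.0368]
eef_rot: [3.141, 0.0, 1.504]
force: [0.7, -2.0, -0.6]
grip_width: 0.0602
t 8.05 ramp mm [-98.7  -0.4  36.8] yawrel -0.003 F ramp [-1.98 -0.88 -0.58] grip 60.2
time_s: 9.05
ee_pos: [0.5063, -0.1262, 0.0367]
eef_rot: [3.141, 0.0, 1.504]
force: [-0.0, -1.3, -0.7]
grip_width: 0.0601
t 9.05 ramp mm [-78.5  -0.5  36.7] yawrel -0.003 F ramp [-1.27 -0.06 -0.72] grip 60.1
shift [ 0.0185 -0.0005  0.0007] turn [ 0.0007  0.0001 -0.0016]
```

View pics/wrist4.png

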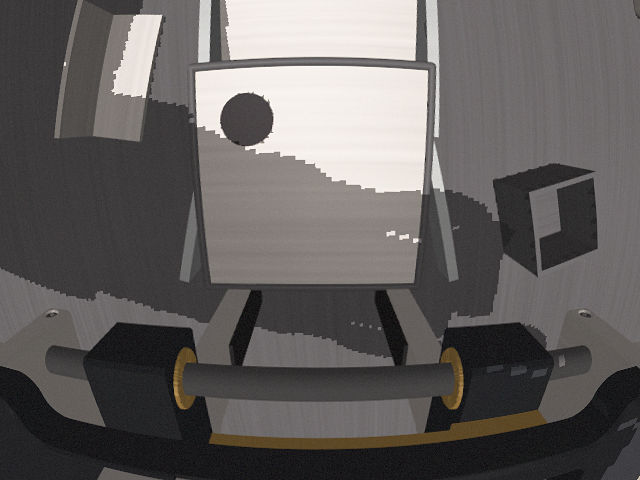

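View pics/scene4.png

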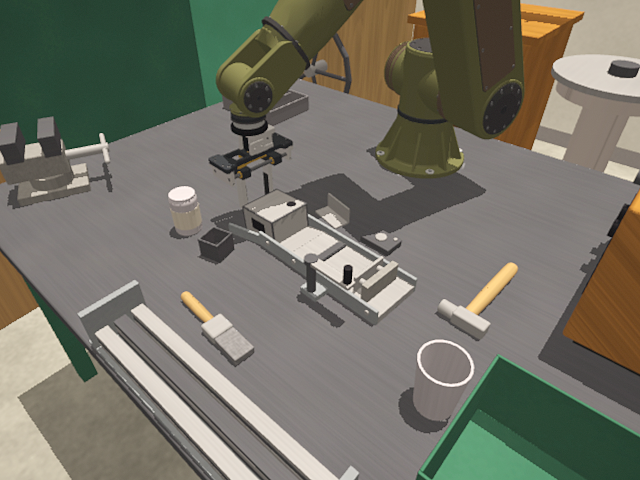

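```bash
python3 -m jog '[[0.003,0,0,0,0,0,0.28],[0.006,0,0,0,0,0,0.28],[0.009,0,0,0,0,0,0.28],[0.012,0,0,0,0,0,0.28],[0.015,0,0,0,0,0,0.28],[0.018,0,0,0,0,0,0.28],[0.021,0,0,0,0,0,0.28],[0.024,0,0,0,0,0,0.28],[0.027,0,0,0,0,0,0.28],[0.030,0,0,0,0,0,0.28],[0.033,0,0,0,0,0,0.28],[0.036,0,0,0,0,0,0.28]]'; python3 go.py;  python3 -m jog '[[0.003,0,0,0,0,0,0.28],[0.006,0,0,0,0,0,0.28],[0.009,0,0,0,0,0,0.28],[0.012,0,0,0,0,0,0.28],[0.015,0,0,0,0,0,0.28],[0.018,0,0,0,0,0,0.28],[0.021,0,0,0,0,0,0.28],[0.024,0,0,0,0,0,0.28],[0.027,0,0,0,0,0,0.28],[0.030,0,0,0,0,0,0.28]]'; python3 go.py 0 0 36
```

```text
time_s: 10.35
ee_pos: [0.5087, -0.0899, 0.0368]
eef_rot: [3.141, -0.0, 1.504]
force: [0.9, -2.4, -1.1]
grip_width: 0.0602
t 10.35 ramp mm [-42.1  -0.6  36.8] yawrel -0.002 F ramp [-2.36 -1.07 -1.08] grip 60.2
time_s: 11.35
ee_pos: [0.5109, -0.0598, 0.037]
eef_rot: [3.14, 0.0, 1.504]
force: [0.3, -3.6, 2.9]
grip_width: 0.0602
t 11.35 ramp mm [-12.   -0.8  37. ] yawrel -0.002 F ramp [-3.55 -0.53  2.88] grip 60.2
shift [ 0.012  -0.0009  0.001 ] turn [ 0.001   0.0001 -0.0015]
```

```bash
python3 -m jog '[[0.003,0,0,0,0,0,0.28],[0.006,0,0,0,0,0,0.28],[0.009,0,0,0,0,0,0.28],[0.012,0,-0.001,0,0,0,0.28],[0.015,0,-0.001,0,0,0,0.28],[0.018,0,-0.002,0,0,0,0.28],[0.021,0,-0.002,0,0,0,0.28],[0.024,0,-0.003,0,0,0,0.28],[0.027,0,-0.003,0,0,0,0.28],[0.030,0,-0.004,0,0,0,0.28]]'; python3 go.py;  python3 -m jog '[[0.002,0,0,0,0,0,0.28],[0.004,0,0,0,0,0,0.28],[0.006,0,0,0,0,0,0.28],[0.008,0,0,0,0,0,0.28],[0.010,0,0,0,0,0,0.28],[0.012,0,0,0,0,0,0.28],[0.014,0,0,0,0,0,0.28],[0.016,0,0,0,0,0,0.28],[0.018,0,0,0,0,0,0.28],[0.020,0,0,0,0,0,0.28]]'; python3 go.py 60 0 40
python3 - <<'E'
from station import camera
import cv2
for n in ("wrist","scene"): cv2.imwrite(f"pics/{n}5.png",camera(n)["image"][:,:,::-1])
E
```

```text
time_s: 12.35
ee_pos: [0.5127, -0.0294, 0.0408]
eef_rot: [3.14, -0.0, 1.504]
force: [-0.5, -1.3, 0.5]
grip_width: 0.0601
t 12.35 ramp mm [18.4 -0.7 40.8] yawrel -0.002 F ramp [-1.37  0.37  0.48] grip 60.1
time_s: 13.35
ee_pos: [0.5142, -0.0093, 0.041]
eef_rot: [3.14, -0.0, 1.504]
force: [-0.7, -2.4, 2.1]
grip_width: 0.0599
t 13.35 ramp mm [38.6 -0.9 41. ] yawrel -0.002 F ramp [-2.42  0.58  2.08] grip 59.9
shift [ 0.0214 -0.0009  0.001 ] turn [ 0.0009 -0.0001 -0.0015]
```

View pics/wrist5.png

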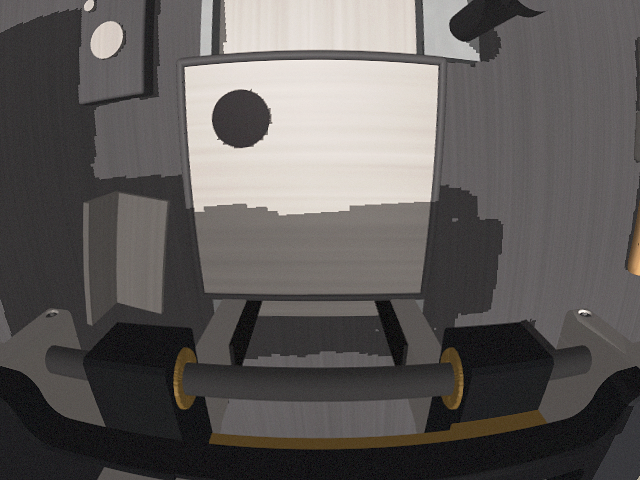

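View pics/scene5.png

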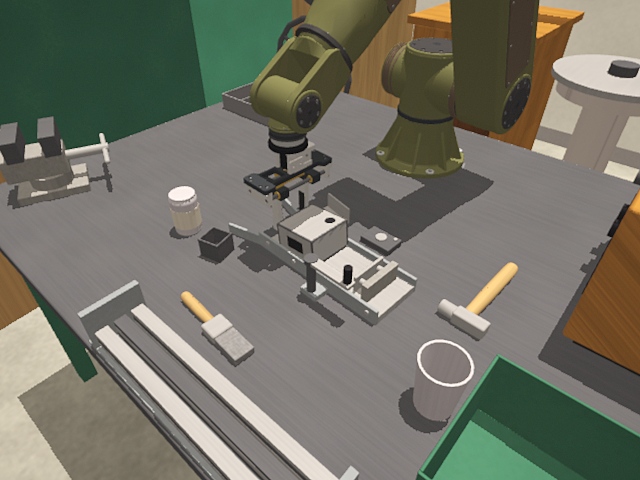

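```bash
python3 -m jog '[[0.002,0,0,0,0,0,0.28],[0.004,0,0,0,0,0,0.28],[0.006,0,0,0,0,0,0.28],[0.008,0,0,0,0,0,0.28],[0.010,0,0,0,0,0,0.28],[0.012,0,0,0,0,0,0.28],[0.014,0,0,0,0,0,0.28],[0.016,0,0,0,0,0,0.28],[0.018,0,0,0,0,0,0.28],[0.020,0,0,0,0,0,0.28]]'; python3 go.py;  python3 -m jog '[[0.003,0,0,0,0,0,0.28],[0.006,0,0,0,0,0,0.28],[0.009,0,0,0,0,0,0.28],[0.012,0,0,0,0,0,0.28],[0.015,0,0,0,0,0,0.28],[0.018,0,0,0,0,0,0.28],[0.021,0,0,0,0,0,0.28],[0.024,0,0,0,0,0,0.28],[0.027,0,0,0,0,0,0.28],[0.030,0,0,0,0,0,0.28]]'; python3 go.py;  python3 -m jog '[[0.003,0,0,0,0,0,0.28],[0.006,0,0,0,0,0,0.28],[0.009,0,0,0,0,0,0.28],[0.012,0,0,0,0,0,0.28],[0.015,0,0,0,0,0,0.28],[0.018,0,0,0,0,0,0.28],[0.021,0,0,0,0,0,0.28]]'; python3 go.py 120 0 40
```

```text
time_s: 14.45
ee_pos: [0.5156, 0.011, 0.041]
eef_rot: [3.14, -0.0, 1.504]
force: [-0.4, -3.3, 1.4]
grip_width: 0.0601
t 14.45 ramp mm [59.  -0.9 41. ] yawrel -0.002 F ramp [-3.36  0.22  1.44] grip 60.1
time_s: 15.45
ee_pos: [0.5175, 0.0412, 0.041]
eef_rot: [3.14, -0.0, 1.504]
force: [-0.2, -1.7, -0.0]
grip_width: 0.0598
t 15.45 ramp mm [89.2 -0.9 41. ] yawrel -0.002 F ramp [-1.75  0.08 -0.02] grip 59.8
time_s: 16.15
ee_pos: [0.5189, 0.0624, 0.0409]
eef_rot: [3.14, -0.0, 1.504]
force: [-0.1, -1.6, 0.6]
grip_width: 0.0604
t 16.15 ramp mm [110.5  -0.9  40.9] yawrel -0.002 F ramp [-1.63 -0.03  0.61] grip 60.4
shift [ 0.0095 -0.001   0.0009] turn [ 0.0008 -0.0002 -0.0014]
```

```bash
python3 -m jog '[[0.002,0,0,0,0,0,0.28],[0.004,0,0,0,0,0,0.28],[0.006,0,0,0,0,0,0.28],[0.008,0,0,0,0,0,0.28],[0.010,0,0,0,0,0,0.28],[0.012,0,0,0,0,0,0.28]]'; python3 go.py;  python3 -m jog '[[0.001,0,0,0,0,0,0.28],[0.002,0,0,0,0,0,0.28],[0.003,0,0,0,0,0,0.28],[0.004,0,0,0,0,0,0.28],[0.005,0,0,0,0,0,0.28],[0.006,0,0,0,0,0,0.28]]'; python3 go.py
python3 - <<'E'
from station import camera
import cv2
for n in ("wrist","scene"): cv2.imwrite(f"pics/{n}6.png",camera(n)["image"][:,:,::-1])
E
```

```text
time_s: 16.75
ee_pos: [0.5197, 0.0745, 0.0409]
eef_rot: [3.14, -0.0, 1.504]
force: [-0.6, -1.7, -0.4]
grip_width: 0.0603
t 16.75 ramp mm [122.6  -1.   40.9] yawrel -0.002 F ramp [-1.75  0.47 -0.42] grip 60.3
time_s: 17.35
ee_pos: [0.5201, 0.0806, 0.0409]
eef_rot: [3.14, -0.0, 1.504]
force: [0.4, -1.0, -1.4]
grip_width: 0.0602
t 17.35 ramp mm [128.7  -1.   40.9] yawrel -0.002 F ramp [-0.98 -0.46 -1.37] grip 60.2
```

View pics/wrist6.png

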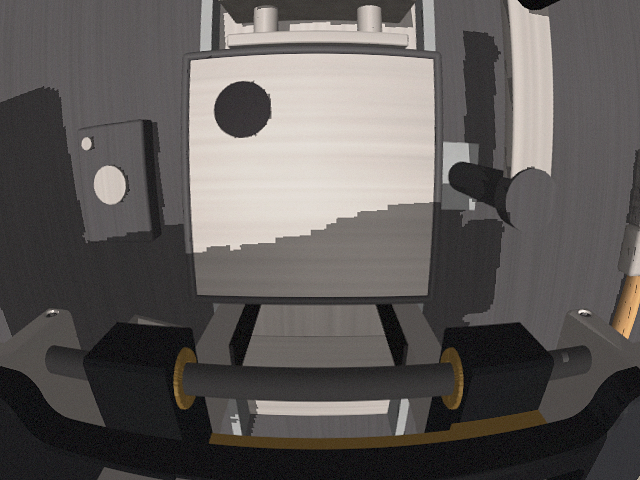

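View pics/scene6.png

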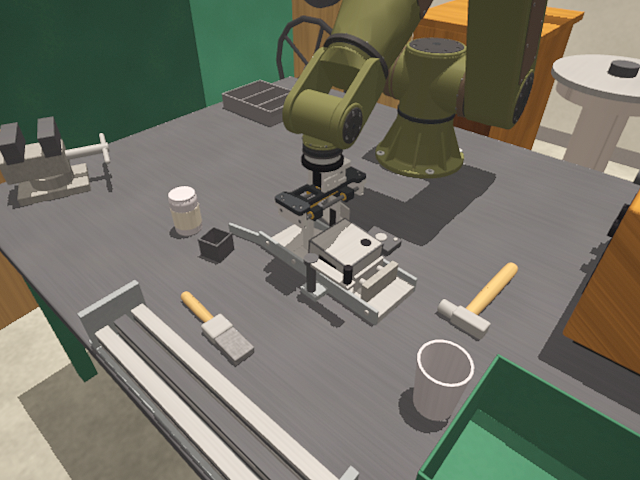

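```bash
for i in 1 2; do :; done; python3 -m jog '[[0.001,0,0,0,0,0,0.28],[0.002,0,0,0,0,0,0.28],[0.003,0,0,0,0,0,0.28],[0.004,0,0,0,0,0,0.28]]' >/dev/null; python3 go.py;  python3 -m jog '[[0.001,0,0,0,0,0,0.28],[0.002,0,0,0,0,0,0.28],[0.003,0,0,0,0,0,0.28]]'>/dev/null; python3 go.py;  python3 -m jog '[[0.001,0,0,0,0,0,0.28],[0.002,0,0,0,0,0,0.28]]'>/dev/null; python3 go.py
```

```text
t 17.85 ramp mm [132.9  -1.   41. ] yawrel -0.002 F ramp [-1.9   0.28 -0.03] grip 60.3
t 18.15 ramp mm [136.  -1.  41.] yawrel -0.002 F ramp [-0.8   0.18 -0.47] grip 60.3
t 18.35 ramp mm [137.8  -1.   40.9] yawrel -0.002 F ramp [-4.45 -0.27 -1.36] grip 60.5
```

```bash
python3 -m jog '[[0.001,0,0,0,0,0,0.28],[0.001,0,0,0,0,0,0.28]]' >/dev/null; python3 go.py;  python3 -m jog '[[0.001,0,0,0,0,0,0.28],[0.001,0,0,0,0,0,0.28]]'>/dev/null; python3 go.py;  python3 -m jog '[[0.001,0,0,0,0,0,0.28],[0.001,0,0,0,0,0,0.28]]'>/dev/null; python3 go.py
```

```text
t 18.55 ramp mm [138.7  -1.   40.9] yawrel -0.002 F ramp [-4.21 -0.33 -1.84] grip 60.1
t 18.75 ramp mm [139.5  -1.   40.8] yawrel -0.002 F ramp [-5.65 -0.72 -1.4 ] grip 60.1
t 18.95 ramp mm [140.2  -1.   40.7] yawrel -0.002 F ramp [-5.27 -0.01 -0.38] grip 59.9
```

```bash
python3 -m jog '[[0.001,0,0,0,0,0,0.28],[0.001,0,0,0,0,0,0.28]]' >/dev/null; python3 go.py;  python3 -m jog '[[0.0015,0,0,0,0,0,0.28],[0.0015,0,0,0,0,0,0.28]]'>/dev/null; python3 go.py;  python3 - <<'E'
from station import camera
import cv2
for n in ("wrist","scene"): cv2.imwrite(f"pics/{n}7.png",camera(n)["image"][:,:,::-1])
im=cv2.imread("pics/scene7.png");cv2.imwrite("pics/s7.png",cv2.resize(im[180:330,250:430],(720,600),interpolation=cv2.INTER_CUBIC))
E
```

```text
t 19.15 ramp mm [140.8  -1.   40.7] yawrel -0.002 F ramp [-6.01 -0.65 -1.06] grip 60.3
t 19.35 ramp mm [141.8  -1.   40.6] yawrel -0.002 F ramp [-6.66 -0.65 -1.01] grip 60.3
```

View pics/s7.png

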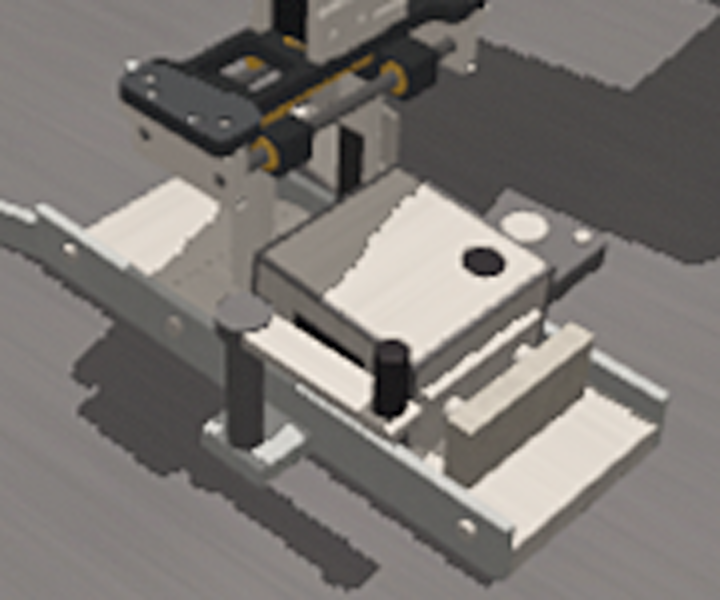

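View pics/wrist7.png

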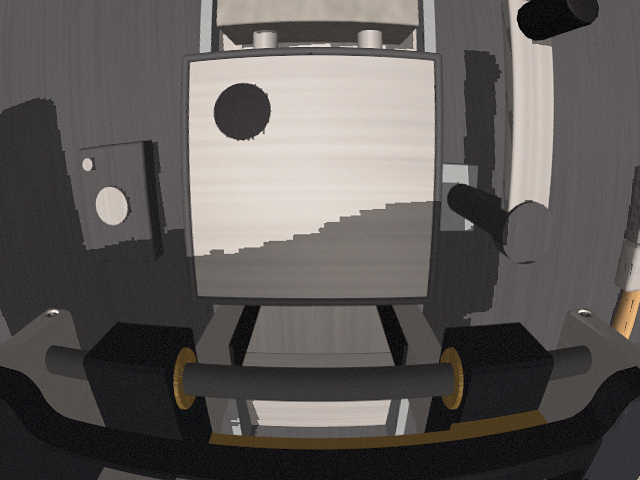

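```bash
python3 -m jog '[[0.0015,0,0,0,0,0,0.28],[0.0015,0,0,0,0,0,0.28]]' >/dev/null; python3 go.py;  python3 -m jog '[[0.0015,0,0,0,0,0,0.28],[0.0015,0,0,0,0,0,0.28]]'>/dev/null; python3 go.py;  python3 - <<'E'
from station import camera
import cv2
for n in ("wrist",): cv2.imwrite(f"pics/{n}8.png",camera(n)["image"][:,:,::-1])
a=cv2.imread("pics/wrist7.png");b=cv2.imread("pics/wrist8.png");
cv2.imwrite("pics/w78.png",cv2.resize(cv2.hconcat([a[280:400,180:450],b[280:400,180:450]]),(800,178)))
E
```

```text
t 19.65 ramp mm [142.7  -0.8  40.3] yawrel -0.002 F ramp [-5.07  0.12 -3.1 ] grip 60.0
t 19.85 ramp mm [143.5  -0.8  40.3] yawrel -0.002 F ramp [-9.26 -0.16  0.6 ] grip 60.1
```

View pics/w78.png

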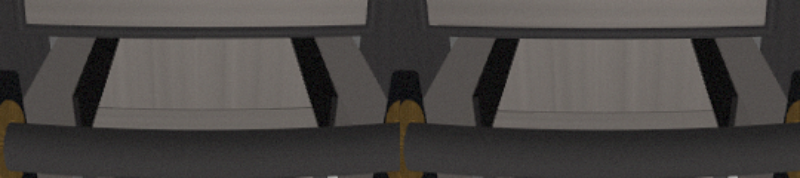

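```bash
python3 -m jog '[[0.001,0,0.002,0,0,0,0.28],[0.001,0,0.004,0,0,0,0.28],[0.001,0,0.006,0,0,0,0.28],[0.001,0,0.006,0,0,0,0.28]]' >/dev/null; python3 go.py;   python3 - <<'E'
from station import camera
import cv2
for n in ("wrist","scene"): cv2.imwrite(f"pics/{n}9.png",camera(n)["image"][:,:,::-1])
im=cv2.imread("pics/scene9.png");cv2.imwrite("pics/s9.png",cv2.resize(im[180:330,250:430],(720,600),interpolation=cv2.INTER_CUBIC))
E
```

```text
t 20.30 ramp mm [143.9  -0.9  34.2] yawrel -0.002 F ramp [-8.57 -0.83 -0.82] grip 60.2
```

View pics/s9.png

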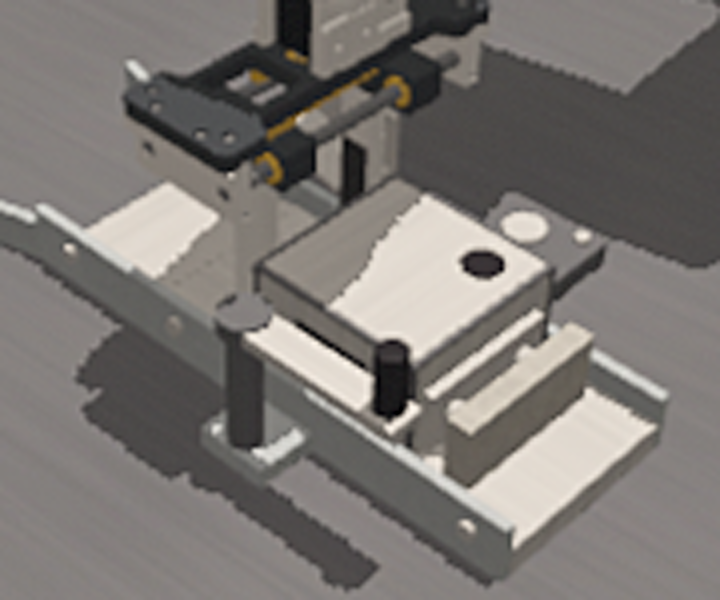

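View pics/wrist9.png

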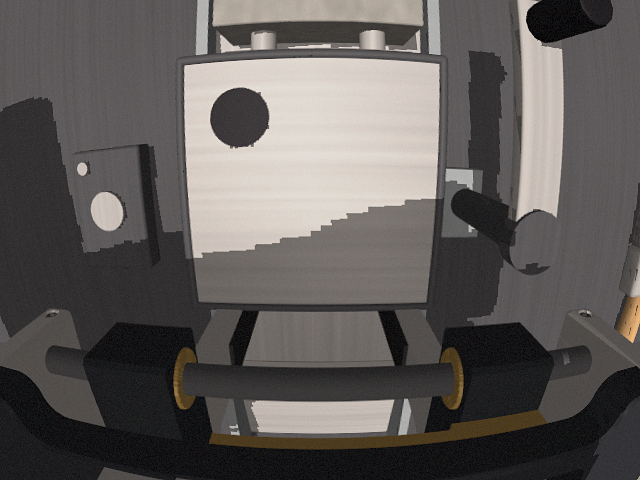

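Run:
```python
from h import *
from station import camera
p=np.load("ramp.npy");s=camera("scene")
im=s["image"]
for n,P in [("lead -y",(.252,-.05,.078)),("lead +y",(.252,.05,.078)),("trail -y level",(.152,-.05,.078)),("trail -y up7",(.152,-.05,.085)),("trail+y level",(.152,.05,.078)),("trail+y up",(.152,.05,.085))]:
    q=proj(s,rw(p,P)); print(n,np.round((q-[250,180])*4))
```

```text
lead -y [407. 366.]
lead +y [548. 262.]
trail -y level [247. 263.]
trail -y up7 [247. 251.]
trail+y level [389. 172.]
trail+y up [390. 161.]
```

```bash
python3 -m jog '[[-0.002,0,0.001,0,0,0,0.28],[-0.004,0,0.001,0,0,0,0.28],[-0.01,0,0.001,0,0,0,0.28],[-0.025,0,0,0,0,0,0.28],[-0.025,0,0,0,0,0,0.28],[-0.025,0,0,0,0,0,0.28]]' >/dev/null; python3 go.py;   python3 - <<'E'
from station import camera
import cv2
for n in ("wrist","scene"): cv2.imwrite(f"pics/{n}10.png",camera(n)["image"][:,:,::-1])
im=cv2.imread("pics/scene10.png");cv2.imwrite("pics/s10.png",cv2.resize(im[180:330,250:430],(720,600),interpolation=cv2.INTER_CUBIC))
E
```

```text
t 21.05 ramp mm [118.4  -0.9  34.5] yawrel -0.003 F ramp [-0.24 -0.09 -0.19] grip 59.9
```

View pics/s10.png

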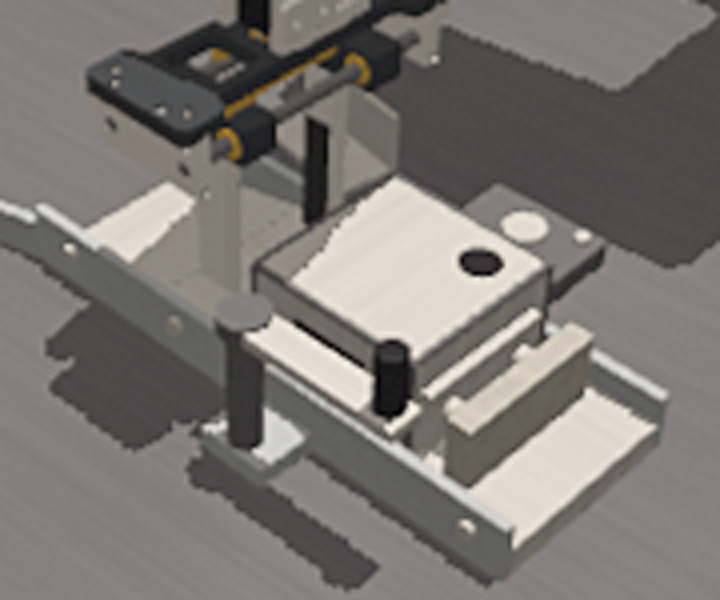

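View pics/wrist10.png

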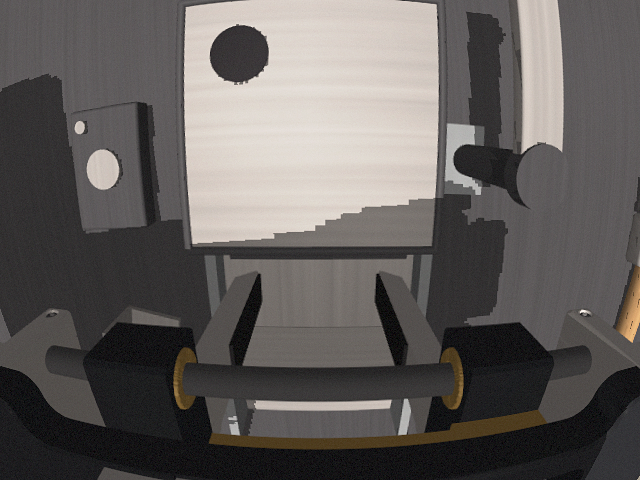

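```bash
python3 -m jog '[[0,0,-0.05,0,0,0,0.28],[0,0,-0.1,0,0,0,0.28],[0.02,0.02,-0.14,0,0,0,0.28],[0.06,0.04,-0.14,0,0,0,0.28],[0.11,0.08,-0.14,0,0,0,0.28],[0.15,0.082,-0.14,0,0,0,0.28],[0.15,0.082,-0.14,0,0,0,0.28],[0.15,0.082,-0.14,0,0,0,0.28]]' >/dev/null; python3 go.py 269 -83 97;   python3 - <<'E'
from station import camera
from h import *
import cv2
c=camera("wrist")
cv2.imwrite(f"pics/wrist11.png",c["image"][:,:,::-1])
s=camera("scene")["image"][:,:,::-1];cv2.imwrite("pics/s11.png",cv2.resize(s[130:330,220:430],(630,600),interpolation=cv2.INTER_CUBIC))
E
```

```text
t 21.95 ramp mm [270.5 -82.8 172.8] yawrel -0.000 F ramp [-0.85 -0.31  0.01] grip 60.3
shift [-0.0011  0.0003  0.0758] turn [-0.0009  0.0037 -0.0002]
```

View pics/wrist11.png

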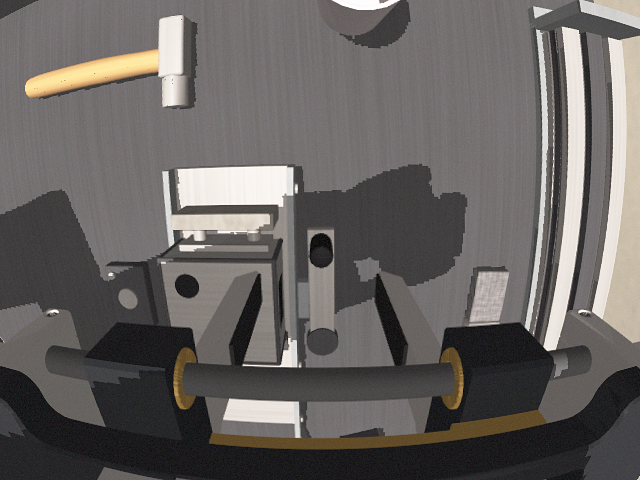

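View pics/s11.png

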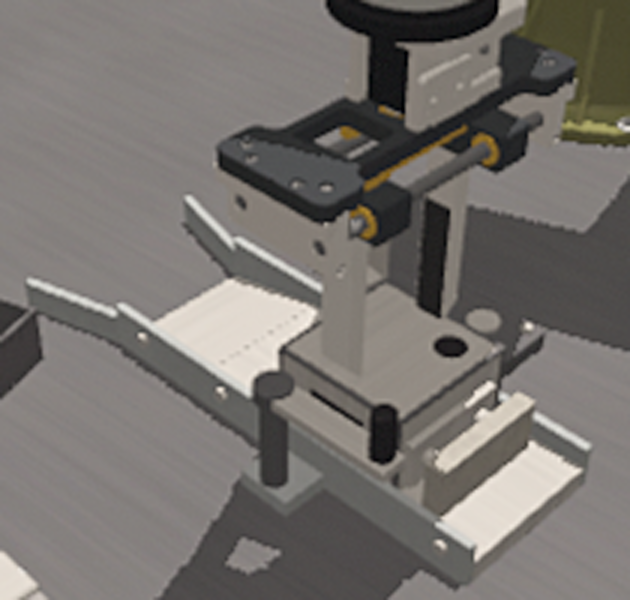

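```bash
cat >> h.py <<'E'
def fray(c,u,v,z):
    T=c["world_from_camera"];x,y=(u-c["cx"])/c["fx"],(v-c["cy"])/c["fy"];r=np.hypot(x,y);d=T[:3,:3]@np.array([np.sin(r)*x/r,np.sin(r)*y/r,np.cos(r)]);o=T[:3,3]
    return o+d*(z-o[2])/d[2]
E
python3 - <<'E'
from h import *
from station import camera
import cv2
c=camera("wrist");p=np.load("ramp.npy")
im=c["image"][:,:,::-1];cv2.imwrite("pics/k.png",cv2.resize(im[210:370,250:410],(640,640)[:1]*2 if 0 else (600,600),interpolation=cv2.INTER_CUBIC))
for u,v,z in [(321,240,.1235),(322,342,.095),(322,342,.105),(321,262,.0895)]: print(np.round(wr(p,fray(c,u,v,z))*1e3,1))
E
```

```text
[280.1 -85.4 123.5]
[185.7 -86.3  95. ]
[192.  -86.2 105. ]
[252.7 -85.6  89.5]
```

View pics/k.png

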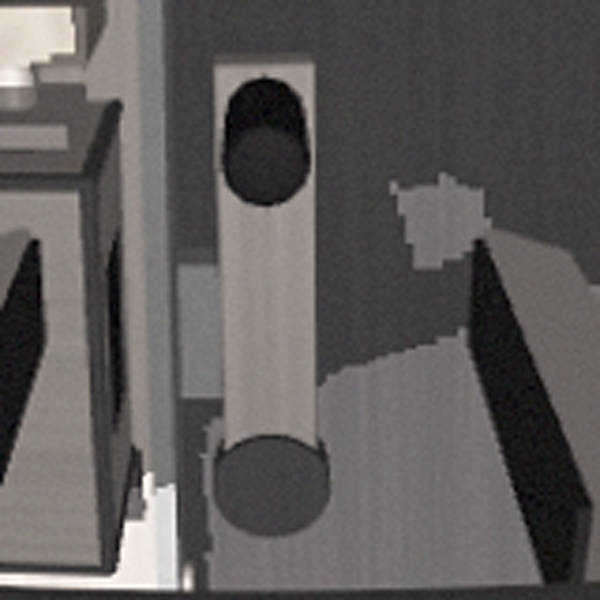

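```bash
python3 - <<'E'
from h import *
from station import camera
c=camera("wrist");p=np.load("ramp.npy")
for u,v,z in [(320.9,254,.1235),(320.7,231.5,.0895),(322.4,339.5,.1)]: print(np.round(wr(p,fray(c,u,v,z))*1e3,1))
E
python3 go.py 270 -85 98
```

```text
[270.2 -85.4 123.5]
[276.1 -85.6  89.5]
[190.7 -86.7 100. ]
t 22.15 ramp mm [268.3 -83.3 174. ] yawrel -0.004 F ramp [-0.27  0.45  0.46] grip 60.1
shift [0.0021 0.0017 0.076 ] turn [ 0.      0.0034 -0.0023]
```

```bash
python3 -m jog '[[0.002,0.002,0.04,0,0.003,0,0.1],[0.002,0.002,0.07,0,0.003,0,0],[0.002,0.002,0.076,0,0.003,0,-0.3],[0.002,0.002,0.076,0,0.003,0,-0.5],[0.002,0.002,0.076,0,0.003,0,-1],[0.002,0.002,0.076,0,0.003,0,-1],[0.002,0.002,0.076,0,0.003,0,-1],[0.002,0.002,0.076,0,0.003,0,-1],[0.002,0.002,0.076,0,0.003,0,-1]]' 6 >/dev/null; python3 go.py 270 -85 98;   python3 - <<'E'
from station import camera
import cv2
cv2.imwrite(f"pics/wrist12.png",camera("wrist")["image"][:,:,::-1])
E
```

```text
t 23.05 ramp mm [270.1 -85.9  99.7] yawrel -0.004 F ramp [-1.11  0.89  7.  ] grip 15.8
shift [-0.0001 -0.0009  0.0017] turn [ 0.0015 -0.     -0.0023]
```

View pics/wrist12.png

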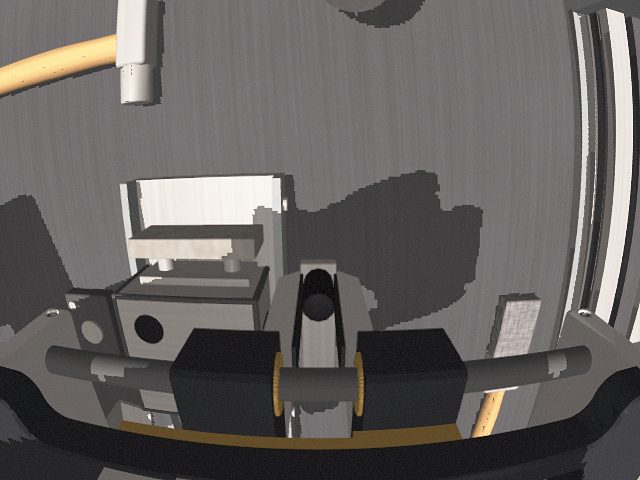

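```bash
python3 -m jog '[[-0.0003,-0.0074,0,0,0,-0.056,-1],[-0.0013,-0.0148,0,0,0,-0.111,-1],[-0.0029,-0.022,0,0,0,-0.167,-1],[-0.0051,-0.0291,0,0,0,-0.222,-1],[-0.008,-0.0359,0,0,0,-0.278,-1],[-0.0114,-0.0425,0,0,0,-0.333,-1],[-0.0154,-0.0488,0,0,0,-0.389,-1],[-0.0199,-0.0546,0,0,0,-0.444,-1],[-0.0249,-0.0601,0,0,0,-0.5,-1]]' 6; python3 go.py
```

```text
time_s: 24.0
ee_pos: [0.5523, 0.1952, 0.0999]
eef_rot: [3.139, 0.002, 2.292]
force: [4.1, -2.0, -4.2]
grip_width: 0.0159
t 24.00 ramp mm [245.2 -25.8  99.9] yawrel 0.785 F ramp [-1.71 -4.21 -4.21] grip 15.9
```

```bash
python3 -m jog '[[-0.0003,-0.0074,0,0,0,-0.056,-1],[-0.0013,-0.0148,0,0,0,-0.111,-1],[-0.0029,-0.022,0,0,0,-0.167,-1],[-0.0051,-0.0291,0,0,0,-0.222,-1],[-0.008,-0.0359,0,0,0,-0.278,-1],[-0.0114,-0.0425,0,0,0,-0.333,-1],[-0.0154,-0.0488,0,0,0,-0.389,-1],[-0.018,-0.0521,0,0,0,-0.42,-1],[-0.0199,-0.0546,0,0,0,-0.444,-1]]' 6 >/dev/null; python3 go.py; python3 -m jog '[[-0.0001,-0.002,0,0,0,-0.015,-1],[-0.0002,-0.004,0,0,0,-0.03,-1],[-0.0003,-0.006,0,0,0,-0.045,-1],[-0.0003,-0.007,0,0,0,-0.05,-1],[-0.0003,-0.007,0,0,0,-0.05,-1]]' 6 >/dev/null; python3 go.py;  python3 - <<'E'
from station import camera
import cv2
for n in ("wrist","top"): cv2.imwrite(f"pics/{n}13.png",camera(n)["image"][:,:,::-1])
E
```

```text
t 24.90 ramp mm [192.3  -1.3  99.9] yawrel 1.485 F ramp [ 0.44 -2.77 -6.19] grip 16.2
t 25.40 ramp mm [185.2  -1.   99.9] yawrel 1.563 F ramp [ 0.24 -0.81 -5.43] grip 16.0
```

View pics/wrist13.png

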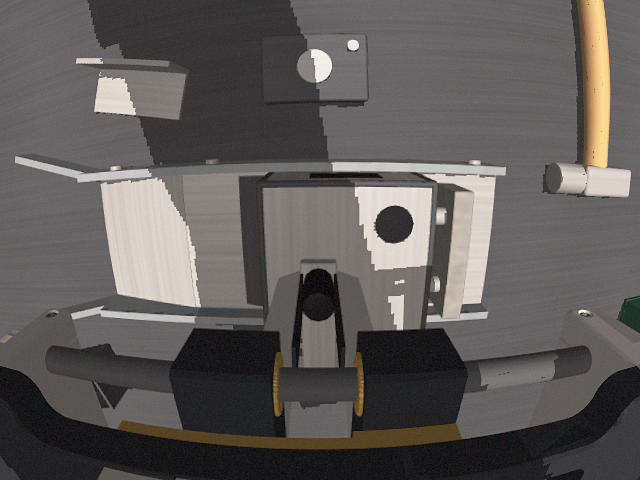

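```bash
python3 -m jog '[[0,-0.002,0,0,0,0,-1],[0,-0.003,0,0,0,0,-1],[0,-0.003,0,0,0,0,-1]]' 6 >/dev/null; python3 go.py; python3 -m jog '[[0,-0.001,0,0,0,0,-0.5],[0,0,0,0,0,0,-0.3],[0,0,0,0,0,0,-0.3],[0,0,0,0,0,0,-0.3],[0,0,0,0,0,0,-0.3]]' 6 >/dev/null; python3 go.py
```

```text
t 25.80 ramp mm [183.5  -1.  100. ] yawrel 1.563 F ramp [11.82 -1.37 -7.28] grip 18.9
t 26.30 ramp mm [183.5  -1.  100.1] yawrel 1.563 F ramp [ 0.42  0.02 -0.  ] grip 32.9
```

```bash
python3 -m jog '[[0,0,-0.02,0,0,0,-0.3],[0,0,-0.06,0,0,0,-0.3],[0,0,-0.11,0,0,0,-0.3],[-0.05,0,-0.14,0,0,0,-0.3],[-0.1,0,-0.15,0,0,0,-0.3],[-0.15,0,-0.15,0,0,0,-0.3],[-0.2,0,-0.15,0,0,0,-0.3],[-0.2,0,-0.15,0,0,0,-0.3],[-0.2,0,-0.15,0,0,0,-0.3]]' >/dev/null; python3 go.py;  python3 - <<'E'
from station import camera
import cv2
for n in ("scene","top"): cv2.imwrite(f"pics/{n}14.png",camera(n)["image"][:,:,::-1])
im=cv2.imread("pics/scene14.png");cv2.imwrite("pics/s14.png",cv2.resize(im[180:330,250:430],(720,600),interpolation=cv2.INTER_CUBIC))
im=cv2.imread("pics/top14.png");cv2.imwrite("pics/t14.png",cv2.resize(im[130:360,160:480],(800,575),interpolation=cv2.INTER_CUBIC))
E
```

```text
t 27.20 ramp mm [ 181.  -201.5  248.7] yawrel 1.562 F ramp [ 0.68  0.5  -1.32] grip 33.0
```

View pics/s14.png

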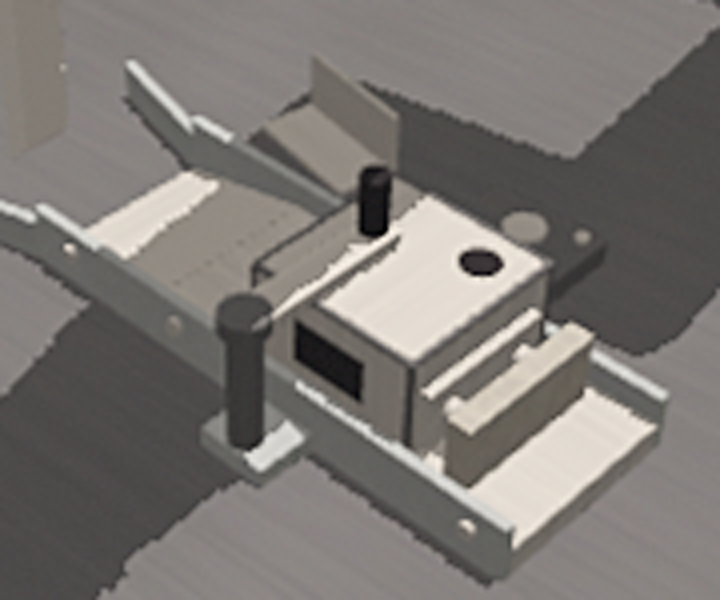

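View pics/t14.png

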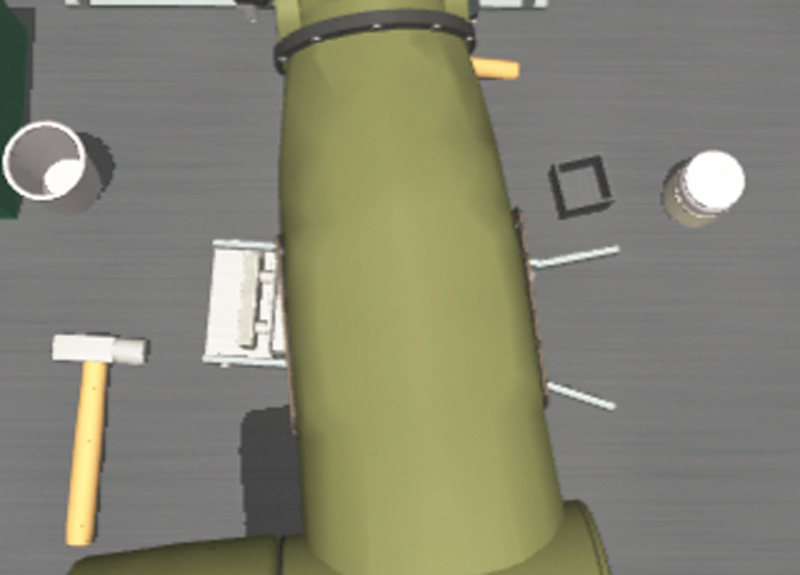

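Run:
```python
from h import *
from station import camera,ctrl
p=np.load("ramp.npy");s=camera("scene")
k=wr(p,onz(s,250+375/4,180+175/4,.1235));print(k,"keeper",np.arctan2(k[1]+.085,k[0]-.185))
print(ctrl.hand_in())
```

```text
[ 0.18787199 -0.00276171  0.1235    ] keeper 1.5358877356227494
the job is handed in; nothing more can be done
None
```

I pushed the box square into the ramp mouth with both fingertips, up the slope and over the lip against the sprung stop. It reached the stop with the TCP at about ramp x = 137.5 mm. I pressed on to about 144 mm, then lowered the fingers 6 mm so the hanging trailing edge dropped behind the lip. The largest push I read was about 9.3 N; I only read the force at the end of each move.

I then pinched the knob, swung the keeper to its end stop, let go and drew the arm clear before handing in at about 27 s.

- **Box:** in the scene picture its top corners match the level, seated position, and it stayed put when I backed off. Its trailing corner had dropped about 2.5 px, which fits the 7 mm step.
- **Keeper:** the last picture gives about 1.54 rad, and I felt the end stop at about 12 N.
- **Gripper:** it was clear, with only about 1 N of sensor noise reading.
- **Other things on the bench:** the ones I could see in the last pictures looked undisturbed. The arm hid part of the last top view: most of the wire brush, plus the magnet and angle offcut. The magnet and angle offcut did show in the last scene crop. I did not measure any of their positions again.
- **Disagreement:** the two cameras differed by about 2–7 mm on the starting positions of the box and knob, so I felt for contact rather than trusting them. No check failed.

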